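# Check a leaf spring at 8 N and set the limit marker to its deflection

### The job

Check the leaf spring on the stand: press the black button at the middle of its span with 8 newtons from above, hold that for a good second without ever exceeding 10 newtons, and let the leaf spring back up; it leaves the drag pointer at the depth it reached, which you must not touch. Then slide the limit marker down by its grey thumb tab until its needle is level with the drag pointer's needle, and leave the other things on the bench as they are.

Things in the scene. Friction and masses are not known exactly. Their poses are not given: they have to be found in the camera images.
- stand: spring checking stand bolted to the bench: aluminium base 90 x 290 x 12 mm, a clamp post (105 mm high) at its left end and a white upright scale plate (124 mm wide, top at 108 mm) at its right end. Origin: on the bench under the base, which reaches from y = -177 to +113 mm. z up, x away from the robot (the scale's face looks to -x), y to the left along the leaf towards the clamp
- leaf_strip: the leaf: a plain steel strip 20 mm wide, 2.5 mm thick, level at 85 mm above the bench at rest, running from the clamp post 120 mm freely to the right; its free end lies over the drag pointer's pin. Origin at its root inside the clamp (stand frame 0, 65, 85 mm), its y axis from the root to the free end, z up. It springs back by itself. Press it on the button only
- press_button: black domed button 18 mm across, 9 mm tall, fixed on the leaf's upper face at mid-span; origin at the centre of its underside, z out of the leaf
- button_top (a point): top of the black button's dome, where to press downward (about 95 mm above the bench at rest; tilts and sinks with the leaf)
- leaf (a joint): turn of the leaf about its clamped root, rad: 0 level at rest, positive pressed down (button 70 mm from the axis, free end 132 mm). Its spring rate is unknown and changes from start to start: 8 N on the button lowers the button by something between 5 and 15 mm
- pointer: drag pointer: dark steel carriage with a brass pin under the leaf's free end and a thin needle, sliding upright in the left slot of the scale plate. Light friction (0.6 N) holds it wherever the leaf pushed it down to. Origin: stand frame x = y = 0 at the needle's height; z up
- pointer_tip (a point): right-hand end of the drag pointer's needle, at mid-height of the needle, in front of the scale's ticks (at rest about 80 mm above the bench)
- marker (a joint): limit marker's way down its slot, m: 0 at the top (needle 100 mm above the bench), positive downward, up to 0.055; friction of about 2 N holds it where it is left
- marker_tip (a point): left-hand end of the limit marker's needle, at mid-height of the needle, facing the drag pointer's needle end 5 mm away
- tab_top (a point): centre of the upper face of the limit marker's grey thumb tab: a block 26 mm (x) by 16 mm (y) by 12 mm tall, standing 52 mm out from the scale plate towards the robot; push it down or pinch it from above. Its upper face is 6 mm above the marker's needle
- amber_vial: brown glass vial with black cap, 23 mm across, 45 mm tall, standing left of the stand; loose, leave alone. Origin under its centre
- note_pad: yellow pad of sticky notes 51 x 51 x 14 mm right of the stand; loose, leave alone. Origin under its centre
- blue_pen: blue-capped pen 142 mm long lying behind the stand; loose, leave alone. Origin under its centre

How it is judged:
By the outcome, as a careful person would: the job done as asked, in the order asked, and still so for the second after the job is handed in, with the robot touching nothing.
It also fails if it takes over 45 s, if anything falls off the work surface, if the arm or the gripper's body presses on something with over 40 N, if the wrist force passes 120 N, or if a joint passes its speed limit or range.

### The arm

A 6-joint arm with a two-finger parallel gripper is mounted at the origin on a cart in front of the work surface, level with it; the furniture and walls round the work are solid. World frame = base frame: x ahead of the robot, y to its left, z up, the work surface at z = 0. Lengths are in m, angles in rad, forces in N, time in s.
With the tool pointing down it reaches from about 0.3 to 0.875 m from the base axis. Payload 6.4 kg.
Tool frame: the origin (TCP) lies between the finger pads; the fingertips stand 8 mm ahead of it and the grasp point (between the pads) lies 11 mm behind it (ctrl.finger_overhang is the distance from the TCP to the fingertips, in m); z points along the fingers, y is the line along which they close (so a half turn about z gives the same grasp; the last joint's range is limited). The gripper opens to 85 mm and grips with 20 to 120 N. Pads are 22 mm wide; open, the fingers measure 114 mm over their backs; the gripper's body (76 mm by 85 mm) begins 54 mm behind the grasp point. The pads swing forward as they close: fully open they stand 13 mm farther back than shut.
Start: joints at [-1.554, 0.181, 1.607, -0, 1.354, -0.206], TCP at [0.127, -0.561, 0.239] pointing down, gripper open.
Joint ranges: [-2.99, 2.99], [-0.89, 2.07], [0.3, 2.58], [-1.14, 4.28], [0, 2.63], [-3.12, 3.12]. Speed limits (rad/s): [2.57, 2.57, 3.01, 3.14, 3.14, 3.14].

### API

Orientations are given as a unit quaternion [w, x, y, z].
In Python, from bench import ctrl, camera gives the robot as it stands.
- The arm moves only by the shell command python3 -m pendant 'ROWS' [OPENING]. ROWS is JSON, a list of rows, each a list of 6 numbers: the shift along the world's x, y, z normalised to -1 to 1, where 1 is 200 mm, then the turn, a rotation vector about the world's x, y, z normalised to -1 to 1, where 1 is pi/2 rad. In form: [[dx, dy, dz, rx, ry, rz], ...]. A call has exactly 10 rows; each row shifts and turns the commanded pose from where the row before left it; what a row does not reach is not made up. A row lasts 1/8 s, in which the tool goes at most 62.5 mm and 10.7 degrees, less where a joint would pass 70% of its speed; a pose out of reach is approached as far as the arm can. A call with a number of a shift or a turn outside -1 to 1 is refused whole. A call with a gripper value outside its range is refused whole. OPENING is the opening, from -1 (shut) to 1 (fully open), set as the call begins (- or left out, the last holds). The fingers move at their own pace and stop on an object; the grip force is fixed at half the most. Time passes only in rows, so rows that do not move let the fingers close, or fill a call up. It gives the time, the measured TCP pose, the force, the opening and the grip force at its end, in the units of the state.
- ctrl.get_obs(): the state, without advancing time (a new reading comes with each control period).
- camera(name): name is "scene" or "top" or "wrist"; returns a dict with "color" (400x640x3 uint8, blue, green, red), "fx", "fy", "cx", "cy" (pixels), "xyz" and "rotation" of the camera in the world; the wrist camera has in their place "hand_eye" (4x4, takes a point from camera to tool coordinates, whose origin is the TCP and whose axes are the flange's). Camera axes: x right, y down, z forward; pixel columns grow to the right and rows downward; lengths in m; the calibration is good to about 2 mm. A picture is of the moment at which its call begins: read the wrist's pose just before it. There is no depth.
- ctrl.hand_in(): hands the job in; it is judged then, once.
The state is a dict: "time_s": time; "q": joint angles; "dq": joint speeds; "joint_efforts": joint torques, N m; "eef_pos": TCP position; "eef_rot": TCP orientation; "wrist_force": force on the tool from outside, world axes, zero at the start; "torque": the same for the moment, N m; "opening": opening from 0.0 (shut) to 1.0 (fully open); "grasp_force": force on a finger pad.
Only numpy, scipy, OpenCV 4.12 (cv2) and the standard library are available. Lean on these libraries where they do the work, as an engineer would, in place of code of your own. Each camera call takes 0.05 s, during which the arm holds its last target. There are 200 camera calls.

## Working session

There is one attempt and no reset: what is moved stays moved. The work goes in short steps, Python scripts to look and compute and a shell command to move; the robot and the scene stay as the last step left them, time stands still between calls to the robot, and variables do not carry over. Pictures are saved under pics/ and viewed, at most 10 in all, crops included, and the job is handed in when it is done.

```bash
mkdir -p pics; cat > h.py <<'E'
import numpy as np, cv2
from bench import ctrl, camera
from scipy.spatial.transform import Rotation as R
def cam(n):
    o=ctrl.get_obs(); c=camera(n)
    if n=="wrist":
        q=o["eef_rot"]; T=np.eye(4); T[:3,:3]=R.from_quat([q[1],q[2],q[3],q[0]]).as_matrix(); T[:3,3]=o["eef_pos"]
        T=T@np.array(c["hand_eye"]); c["xyz"]=T[:3,3]; c["rotation"]=T[:3,:3]
    else:
        r=np.array(c["rotation"]); c["rotation"]=r if r.shape==(3,3) else R.from_quat([r[1],r[2],r[3],r[0]]).as_matrix()
    c["xyz"]=np.array(c["xyz"]); return c
def ray(c,u,v):
    return c["rotation"]@np.array([(u-c["cx"])/c["fx"],(v-c["cy"])/c["fy"],1])
def onz(c,u,v,z):
    d=ray(c,u,v); return c["xyz"]+d*(z-c["xyz"][2])/d[2]
def onx(c,u,v,x):
    d=ray(c,u,v); return c["xyz"]+d*(x-c["xyz"][0])/d[0]
def proj(c,p):
    q=c["rotation"].T@(np.array(p)-c["xyz"]); return c["fx"]*q[0]/q[2]+c["cx"],c["fy"]*q[1]/q[2]+c["cy"]
E
python3 - <<'E'
from h import *
for n in("scene","top"):
    c=cam(n); cv2.imwrite(f"pics/{n}0.png",c["color"]); print(n,c["xyz"],c["rotation"].round(3).tolist(),c["fx"])
o=ctrl.get_obs(); print(o, ctrl.finger_overhang)
E
```

```text
scene [ 0.25531988 -0.83441734  0.9955087 ] [[0.909, -0.319, 0.269], [-0.417, -0.706, 0.572], [0.008, -0.632, -0.775]] 510.08288618106303
top [ 0.44336119 -0.16021136  1.03677186] [[-0.006, -0.989, 0.15], [-1.0, 0.009, 0.02], [-0.021, -0.15, -0.989]] 448.58237931890534
{'time_s': 0.1, 'q': array([-1.55430737e+00,  1.81480362e-01,  1.60791811e+00,  2.34869847e-05,
        1.35379500e+00, -2.06363756e-01]), 'dq': array([ 0.00069342, -0.00120071, -0.00115812, -0.00091609, -0.0002186 ,
       -0.00051646]), 'joint_efforts': array([ 9.19223130e-04, -4.45872545e+01, -3.52237701e+01, -2.59238568e-04,
        4.16915209e-03,  1.84840286e-05]), 'eef_pos': array([ 0.12706252, -0.56028604,  0.23846169]), 'eef_rot': array([-7.95720735e-04,  9.93798468e-01,  1.11193367e-01,  8.72893566e-05]), 'wrist_force': array([-0.23522561, -1.1081121 ,  0.00586126]), 'torque': array([-0.04923568,  0.08758234,  0.00753024]), 'grasp_force': 0.0, 'opening': 1.001474150487847} 0.008
```

View pics/scene0.png

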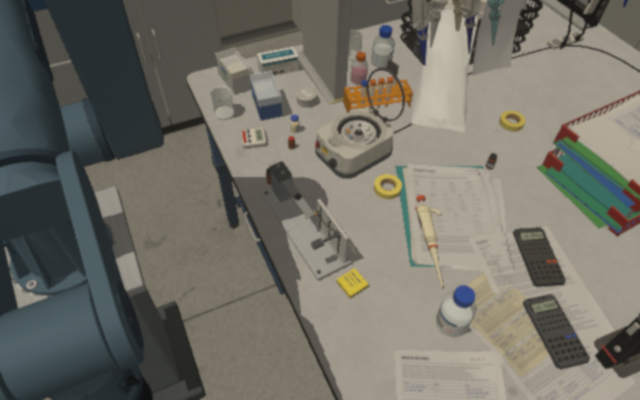

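View pics/top0.png

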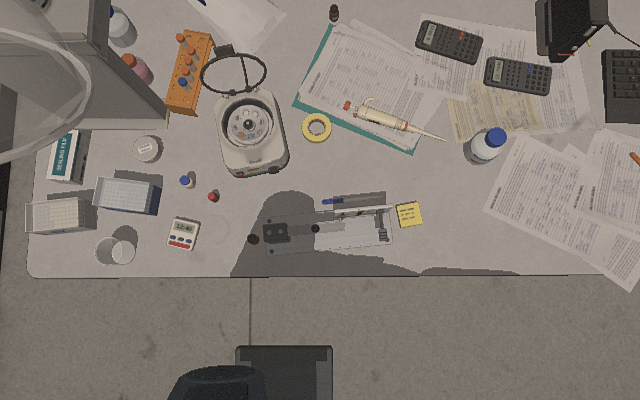

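The top view shows the stand from u=268 to 392 and v=208 to 255. The clamp is at (275,231), the button at (315,228), the scale plate near (362,210), the pad at (409,214) and the vial at (252,239). I'll enlarge this area.

```bash
python3 - <<'E'
from h import *
c=cam("top"); im=c["color"][185:270,240:430]; cv2.imwrite("pics/topc.png",cv2.resize(im,None,fx=4.2,fy=4.2,interpolation=cv2.INTER_CUBIC))
g=cv2.cvtColor(c["color"],cv2.COLOR_BGR2GRAY)
for (u,v,z) in [(315,228,.095),(264,232,.105),(290,231,.105),(335,208,.108),(390,208,.108),(382,237,.106),(252,239,.045),(409,214,.014)]: print(u,v,onz(c,u,v,z).round(4))
E
```

```text
315 228 [ 0.5343 -0.1377  0.095 ]
264 232 [ 0.5258 -0.0314  0.105 ]
290 231 [ 0.5275 -0.0857  0.105 ]
335 208 [ 0.5746 -0.18    0.108 ]
390 208 [ 0.5736 -0.2946  0.108 ]
382 237 [ 0.5134 -0.2765  0.106 ]
252 239 [0.5158 0.0034 0.045 ]
409 214 [ 0.5725 -0.3511  0.014 ]
```

View pics/topc.png

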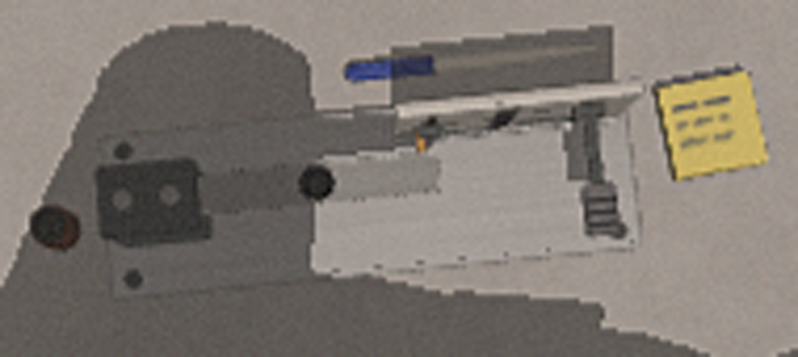

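The enlarged crop shows the button at top-image (315.5,228.3), the tab at (383,235) and the leaf's end at (344.5,227). The stand is turned about +5°. I'll shut the gripper and go above the button.

```bash
python3 -m pendant '[[0.2,0.21,0,0,0,-0.009],[0.2,0.21,0,0,0,-0.009],[0.2,0.21,0,0,0,-0.009],[0.2,0.21,0,0,0,-0.009],[0.2,0.21,0,0,0,-0.009],[0.2,0.21,0,0,0,-0.009],[0.2,0.21,0,0,0,-0.009],[0.2,0.21,0,0,0,-0.009],[0.2,0.21,0,0,0,-0.009],[0.2,0.21,0,0,0,-0.009]]' -1
python3 - <<'E'
from h import *
c=cam("wrist"); print(np.array(c["hand_eye"]).round(3).tolist(),c["fx"],c["xyz"],ctrl.get_obs()["eef_pos"],ctrl.get_obs()["wrist_force"]); cv2.imwrite("pics/w1.png",c["color"])
for p in [(.534,-.139,.095),(.519,-.28,.106)]: print(proj(c,p))
E
```

```text
time_s: 1.4
eef_pos: [0.5281, -0.1391, 0.2392]
eef_rot: [0.0, 0.999, 0.041, -0.0]
wrist_force: [1.4, -0.0, -0.4]
opening: 0.0
grasp_force: 0.0
[[-0.0, -0.964, -0.264, 0.066], [1.0, -0.0, 0.0, -0.001], [-0.0, -0.264, 0.964, -0.135], [0.0, 0.0, 0.0, 1.0]] 323.08490410422104 [ 0.59418499 -0.13316507  0.37448415] [ 0.53156447 -0.13400119  0.23927802] [-1.96783175  3.76912     0.02960867]
(np.float64(327.4601643917569), np.float64(185.40702437830947))
(np.float64(487.13472725211074), np.float64(217.58434218478618))
```

View pics/w1.png

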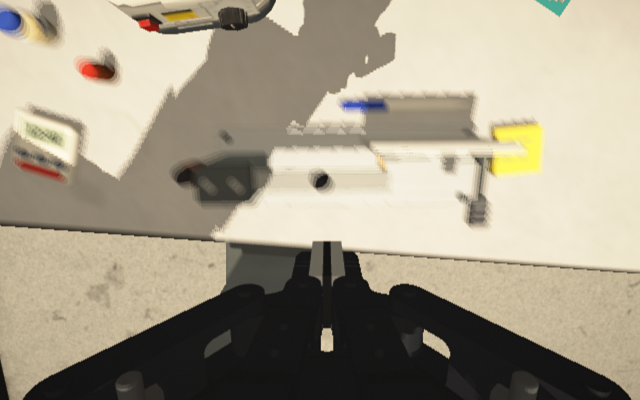

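The wrist view is motion-blurred. The button is at about (321,181) and the tab at about (478,210). The camera sits on the +x side of the tool. I'll measure again now that it has settled.

```bash
python3 - <<'E'
from h import *
cam("wrist");cam("wrist");c=cam("wrist"); print(ctrl.get_obs()["eef_pos"],ctrl.get_obs()["wrist_force"],ctrl.get_obs()["time_s"])
im=c["color"][90:250,150:560]; cv2.imwrite("pics/w2.png",cv2.resize(im,None,fx=1.95,fy=1.95,interpolation=cv2.INTER_CUBIC))
g=cv2.cvtColor(c["color"],cv2.COLOR_BGR2GRAY); m=(g<50).astype(np.uint8); m[:,:]*=1
n,l,s,ct=cv2.connectedComponentsWithStats(m[150:215,295:360])
for k in range(1,n):
    if s[k,4]>40: u,v=ct[k]+[295,150]; print(u,v,s[k], onz(c,u,v,.09))
t=cam("top"); print(onz(t,315.5,228.3,.09),onz(t,383.3,235,.106))
E
```

```text
[ 0.5271954  -0.13970793  0.23873712] [-0.36914956  0.07663293  0.09934532] 1.6
326.3281853281853 185.33590733590734 [ 23  26  18  19 259] [ 0.53289182 -0.13714427  0.09      ]
[ 0.53412333 -0.13860514  0.09      ] [ 0.51753373 -0.27931197  0.106     ]
```

View pics/w2.png

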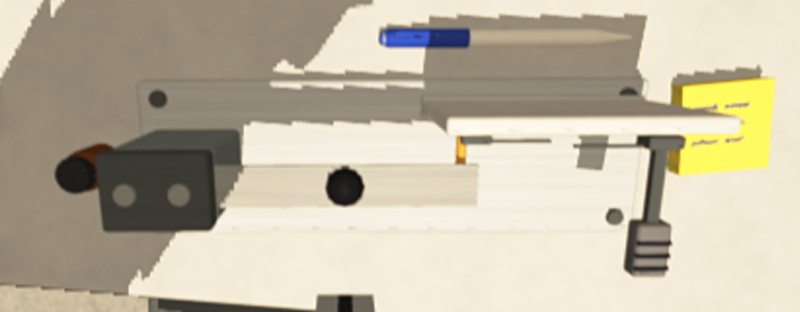

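```bash
python3 -m pendant '[[0.016,0.005,-0.1,0,0,0],[0.016,0.005,-0.1,0,0,0],[0,0,-0.1,0,0,0],[0,0,-0.1,0,0,0],[0,0,-0.1,0,0,0],[0,0,-0.1,0,0,0],[0,0,-0.035,0,0,0],[0,0,0,0,0,0],[0,0,0,0,0,0],[0,0,0,0,0,0]]' -1
python3 -c "
from h import *
for i in range(3):
  o=ctrl.get_obs();print(o['eef_pos'],o['wrist_force'],o['time_s']);cam('wrist')"
```

```text
time_s: 2.9
eef_pos: [0.534, -0.1391, 0.1132]
eef_rot: [0.0, 0.999, 0.041, 0.001]
wrist_force: [0.5, -0.1, 0.1]
opening: 0.001
grasp_force: 0.0
[ 0.53396615 -0.13914678  0.11319016] [ 0.46931065 -0.06257485  0.12788517] 2.9
[ 0.53389217 -0.13900627  0.11303873] [-0.11723805 -0.36010179  0.20576163] 2.95
[ 0.53380037 -0.13892699  0.11289045] [ 0.14322831 -0.69646886 -0.29322597] 3.0
```

```bash
python3 -m pendant '[[0,0,-0.007,0,0,0],[0,0,-0.007,0,0,0],[0,0,-0.007,0,0,0],[0,0,-0.007,0,0,0],[0,0,-0.007,0,0,0],[0,0,-0.007,0,0,0],[0,0,-0.007,0,0,0],[0,0,-0.006,0,0,0],[0,0,0,0,0,0],[0,0,0,0,0,0]]' -1
python3 -c "
from h import *
for i in range(4):
  o=ctrl.get_obs();print(o['eef_pos'],o['wrist_force'],o['time_s']);cam('wrist')"
```

```text
time_s: 4.3
eef_pos: [0.5335, -0.139, 0.1014]
eef_rot: [0.0, 0.999, 0.041, 0.0]
wrist_force: [-1.4, -1.2, 1.7]
opening: 0.001
grasp_force: 1.0
[ 0.53351585 -0.13896071  0.10143567] [-1.35145847 -1.17786046  1.72955184] 4.3
[ 0.5335545  -0.1389652   0.10145755] [-1.32433725 -1.44410413  2.13151256] 4.35
[ 0.53352879 -0.13896559  0.10142558] [-0.50138069 -1.41181106  1.59537204] 4.4
[ 0.53354629 -0.13896596  0.10144109] [-2.09770317 -2.21082011  0.78594195] 4.45
```

```bash
python3 -m pendant '[[0,0,-0.003,0,0,0],[0,0,-0.003,0,0,0],[0,0,-0.003,0,0,0],[0,0,-0.003,0,0,0],[0,0,-0.003,0,0,0],[0,0,0,0,0,0],[0,0,0,0,0,0],[0,0,0,0,0,0],[0,0,0,0,0,0],[0,0,0,0,0,0]]' -1
python3 -c "
from h import *
for i in range(5):
  o=ctrl.get_obs();print(o['eef_pos'],o['wrist_force'],o['time_s']);cam('wrist')"
```

```text
time_s: 5.75
eef_pos: [0.5336, -0.1389, 0.0984]
eef_rot: [0.0, 0.999, 0.041, 0.0]
wrist_force: [-0.4, -4.1, 5.2]
opening: -0.005
grasp_force: 2.5
[ 0.53363935 -0.13893244  0.09840117] [-0.38827552 -4.05850303  5.19604238] 5.75
[ 0.53364727 -0.13889815  0.09841723] [-0.40681878 -3.22714905  5.40203832] 5.8
[ 0.53366156 -0.13891637  0.09841978] [-0.96007436 -4.03800677  4.12281282] 5.85
[ 0.53362382 -0.13891519  0.09840738] [-0.82576985 -3.92013511  5.101292  ] 5.9
[ 0.53361038 -0.13890881  0.0983913 ] [-0.3105216  -4.21804961  4.86649902] 5.95
```

```bash
python3 -m pendant '[[0,-0.001,0,0,0,0],[0,-0.001,0,0,0,0],[0,-0.001,0,0,0,0],[0,-0.0004,-0.0025,0,0,0],[0,-0.0004,-0.0025,0,0,0],[0,-0.0004,-0.0025,0,0,0],[0,-0.0004,-0.0025,0,0,0],[0,0,0,0,0,0],[0,0,0,0,0,0],[0,0,0,0,0,0]]' -1
python3 -c "
from h import *
for i in range(6):
  o=ctrl.get_obs();print(o['eef_pos'],o['wrist_force'],o['time_s']);cam('wrist')"
```

```text
time_s: 7.25
eef_pos: [0.5337, -0.1392, 0.0964]
eef_rot: [-0.0, 0.999, 0.041, 0.0]
wrist_force: [-0.6, -1.1, 5.8]
opening: 0.003
grasp_force: 3.0
[ 0.53367198 -0.13917684  0.09643236] [-0.6077947  -1.08406265  5.75343439] 7.25
[ 0.53365566 -0.13920394  0.09642854] [-0.10614854 -1.19530771  6.03214731] 7.3
[ 0.53362605 -0.13921918  0.0964138 ] [-0.08305813 -1.22746533  6.14759279] 7.35
[ 0.53361367 -0.13919438  0.09638806] [-0.18022066 -1.75894436  6.14078308] 7.4
[ 0.53365005 -0.1392174   0.09641238] [-1.05904686 -1.13526664  5.96420349] 7.45
[ 0.53364319 -0.13918874  0.09641527] [-0.3264266  -0.83359224  5.63522267] 7.5
```

```bash
python3 -m pendant '[[0,-0.001,-0.0025,0,0,0],[0,-0.001,-0.0025,0,0,0],[0,-0.0006,-0.0025,0,0,0],[0,-0.0004,-0.0025,0,0,0],[0,0,-0.001,0,0,0],[0,0,0,0,0,0],[0,0,0,0,0,0],[0,0,0,0,0,0],[0,0,0,0,0,0],[0,0,0,0,0,0]]' -1
python3 -c "
from h import *
F=[]
for i in range(10):
  o=ctrl.get_obs();F.append(o['wrist_force']);cam('wrist')
print(o['eef_pos'],np.mean(F,0),np.std(F,0),o['time_s'])"
```

```text
time_s: 8.8
eef_pos: [0.5337, -0.1394, 0.0944]
eef_rot: [-0.001, 0.999, 0.041, 0.0]
wrist_force: [-1.4, 0.0, 7.8]
opening: 0.0
grasp_force: 3.9
[ 0.5336527  -0.13935873  0.09434376] [-1.19977086  0.56791732  7.46916533] [0.4101403  0.38580826 0.16560123] 9.25
```

```bash
python3 -m pendant '[[0,0,-0.0015,0,0,0],[0,0,-0.0015,0,0,0],[0,0,0,0,0,0],[0,0,0,0,0,0],[0,0,0,0,0,0],[0,0,0,0,0,0],[0,0,0,0,0,0],[0,0,0,0,0,0],[0,0,0,0,0,0],[0,0,0,0,0,0]]' -1
python3 -c "
from h import *
F=[]
for i in range(10):
  o=ctrl.get_obs();F.append(o['wrist_force']);cam('wrist')
print(o['eef_pos'],np.mean(F,0),np.std(F,0),o['time_s'])"
```

```text
time_s: 10.55
eef_pos: [0.5337, -0.1394, 0.0938]
eef_rot: [-0.001, 0.999, 0.041, 0.0]
wrist_force: [-2.1, 0.3, 8.2]
opening: -0.001
grasp_force: 4.1
[ 0.53365936 -0.13935829  0.09380351] [-1.19081166  0.58494296  8.43390272] [0.40922264 0.34937172 0.26181984] 11.0
```

Held at about 8.4 N for 1.5 s. Now I'll release and swing to a view of the needles.

```bash
python3 -m pendant '[[0,0,0.03,0,0,0],[0,0,0.08,0,0,0],[0,0,0.2,0,0,0],[-0.05,-0.066,0,0,-0.103,0],[-0.05,-0.066,0,0,-0.103,0],[-0.05,-0.066,0,0,-0.103,0],[-0.05,-0.066,0,0,-0.103,0],[-0.05,-0.066,-0.06,0,-0.103,0],[-0.05,-0.066,-0.06,0,-0.103,0],[-0.05,-0.066,-0.06,0,-0.103,0]]' -1
python3 - <<'E'
from h import *
for i in range(8): cam("wrist")
c=cam("wrist"); print(ctrl.get_obs()["eef_pos"],ctrl.get_obs()["wrist_force"],ctrl.get_obs()["time_s"],c["xyz"])
cv2.imwrite("pics/w3raw.png",c["color"]); cv2.imwrite("pics/w3.png",c["color"])
E
```

```text
time_s: 12.3
eef_pos: [0.4758, -0.2079, 0.1257]
eef_rot: [-0.003, 0.892, 0.047, 0.45]
wrist_force: [0.1, -0.2, -0.1]
opening: -0.001
grasp_force: 0.0
[ 0.4764673  -0.2072548   0.12551117] [ 0.76691963  0.45533469 -0.36712027] 12.75 [ 0.40834255 -0.2080243   0.26055519]
```

View pics/w3.png

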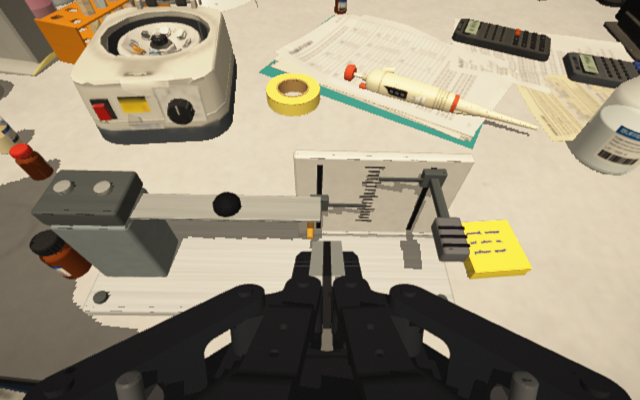

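The wrist view shows the leaf back up and the pointer needle's tip near (366,205). The marker needle's tip is near (383,179) and the tab top near (450,225). I'll zoom in on the needles.

```bash
python3 - <<'E'
import cv2
im=cv2.imread("pics/w3raw.png")[145:245,310:440]; cv2.imwrite("pics/w3c.png",cv2.resize(im,None,fx=6,fy=6,interpolation=cv2.INTER_CUBIC))
E
```

```text
(no output)
```

View pics/w3c.png

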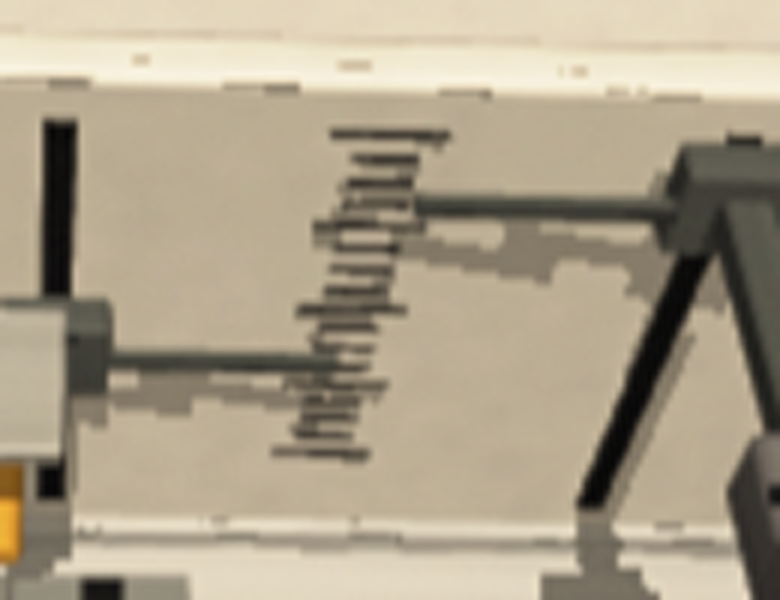

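```bash
python3 - <<'E'
from h import *
cam("wrist");c=cam("wrist"); print(c["xyz"])
f=lambda a,b:(a/6+310,b/6+145)
m=onz(c,*f(418,204),.100); print("marker",m)
yaw=np.radians(4.8); n=np.array([np.cos(yaw),np.sin(yaw),0])
def onp(u,v,off=0):
    d=ray(c,u,v); return c["xyz"]+d*((n@m+off-n@c["xyz"])/(n@d))
p=onp(*f(338,361)); print("pointer",p,"right pt",onp(*f(668,212)),"left",onp(*f(112,358)))
for a,b in [(390,134),(370,228),(352,310),(335,385),(320,453)]: print("tick",onp(*f(a,b),.008))
cs=[onz(c,u,v,.106) for u,v in [(450,224)]]; print("tab",cs)
E
```

```text
[ 0.40818533 -0.20788184  0.26029337]
marker [ 0.55690738 -0.23637641  0.1       ]
pointer [ 0.55648043 -0.23129201  0.07083072] right pt [ 0.55927345 -0.26455321  0.09978272] left [ 0.55413979 -0.20341807  0.07030956]
tick [ 0.56463854 -0.23283953  0.10282379]
tick [ 0.56464549 -0.2329223   0.08671778]
tick [ 0.56464641 -0.23293327  0.07105946]
tick [ 0.56464139 -0.23287355  0.0552002 ]
tick [ 0.56464119 -0.23287108  0.03935163]
tab [array([ 0.52065544, -0.27606493,  0.106     ])]
```

```bash
python3 -m pendant '[[0,0,0.15,0,0,0],[0.034,-0.059,0,0,0.099,0],[0.034,-0.059,0,0,0.099,0],[0.034,-0.059,0,0,0.099,0],[0.034,-0.059,0,0,0.099,0],[0.034,-0.059,0,0,0.099,0],[0.034,-0.059,0,0,0.099,0],[0,0,-0.084,0,0,0],[0,0,-0.06,0,0,0],[0,0,0,0,0,0]]' -1
python3 - <<'E'
from h import *
for i in range(3): c=cam("wrist")
o=ctrl.get_obs();print(o["eef_pos"],o["eef_rot"],o["wrist_force"],o["time_s"]); cv2.imwrite("pics/w4.png",c["color"])
E
```

```text
time_s: 14.1
eef_pos: [0.5132, -0.2743, 0.1228]
eef_rot: [-0.028, 0.999, 0.039, 0.006]
wrist_force: [0.3, 0.1, -0.4]
opening: 0.003
grasp_force: 0.0
[ 0.51482996 -0.27590324  0.12534733] [-0.02628262  0.99887306  0.03881984  0.007407  ] [-0.43880206  0.14875838  0.73853505] 14.25
```

```bash
python3 -m pendant '[[0.014,-0.01,0,-0.033,0.009,0],[0,0,-0.023,0,0,0],[0,0,-0.023,0,0,0],[0,0,-0.023,0,0,0],[0,0,-0.023,0,0,0],[0,0,-0.023,0,0,0],[0,0,-0.023,0,0,0],[0,0,-0.023,0,0,0],[0,0,-0.023,0,0,0],[0,0,0,0,0,0]]' -1
python3 - <<'E'
from h import *
for i in range(3): c=cam("wrist");o=ctrl.get_obs();print(o["eef_pos"],o["eef_rot"],o["wrist_force"],o["time_s"])
cv2.imwrite("pics/w5.png",c["color"])
E
```

```text
time_s: 15.5
eef_pos: [0.5182, -0.2776, 0.0877]
eef_rot: [-0.001, 0.999, 0.039, -0.001]
wrist_force: [-0.2, -0.2, 0.1]
opening: -0.002
grasp_force: 0.0
[ 0.5181876  -0.27765773  0.08782235] [-9.74972665e-04  9.99231731e-01  3.91648471e-02 -1.05458411e-03] [ 0.30339727 -0.30732063  0.22472562] 15.55
[ 0.51826978 -0.2776781   0.08797774] [-8.94493396e-04  9.99230019e-01  3.92118976e-02 -9.98520527e-04] [ 0.26892541  0.35274193 -0.15757756] 15.6
[ 0.51828934 -0.27770493  0.08809411] [-8.36709348e-04  9.99229282e-01  3.92326806e-02 -9.69341914e-04] [-0.70146873  0.34865629 -0.21248394] 15.65
```

```bash
python3 -m pendant '[[0,0,0.1,0,0,0],[0,0,0.2,0,0,0],[-0.03,0.045,0,0,-0.09,0],[-0.03,0.045,0,0,-0.09,0],[-0.03,0.045,0,0,-0.09,0],[-0.03,0.045,0,0,-0.09,0],[-0.03,0.045,-0.04,0,-0.09,0],[-0.03,0.045,-0.06,0,-0.09,0],[-0.03,0.045,-0.06,0,-0.09,0],[0,0,0,0,0,0]]' -1
python3 - <<'E'
from h import *
for i in range(5): c=cam("wrist")
o=ctrl.get_obs();print(o["eef_pos"],o["eef_rot"],o["wrist_force"],o["time_s"]); 
c=cam("wrist");cv2.imwrite("pics/w6raw.png",c["color"]); np.savez("pics/w6.npz",**{k:np.array(v) for k,v in c.items()})
u,v=proj(c,(.5565,-.234,.075)); print(u,v); u,v=int(u),int(v)
x0,y0=u-65,v-50; print(x0,y0)
cv2.imwrite("pics/w6.png",cv2.resize(c["color"][y0:y0+100,x0:x0+130],None,fx=6,fy=6,interpolation=cv2.INTER_CUBIC))
E
```

```text
time_s: 16.9
eef_pos: [0.4786, -0.215, 0.1186]
eef_rot: [0.007, 0.897, 0.038, 0.441]
wrist_force: [-0.0, 0.7, 0.1]
opening: 0.002
grasp_force: 0.0
[ 0.4807484  -0.2168366   0.12111319] [0.00948493 0.8961312  0.04028781 0.44185495] [0.62935917 0.21833364 1.09473395] 17.15
354.4366075187499 200.16870305155697
289 150
```

View pics/w6.png

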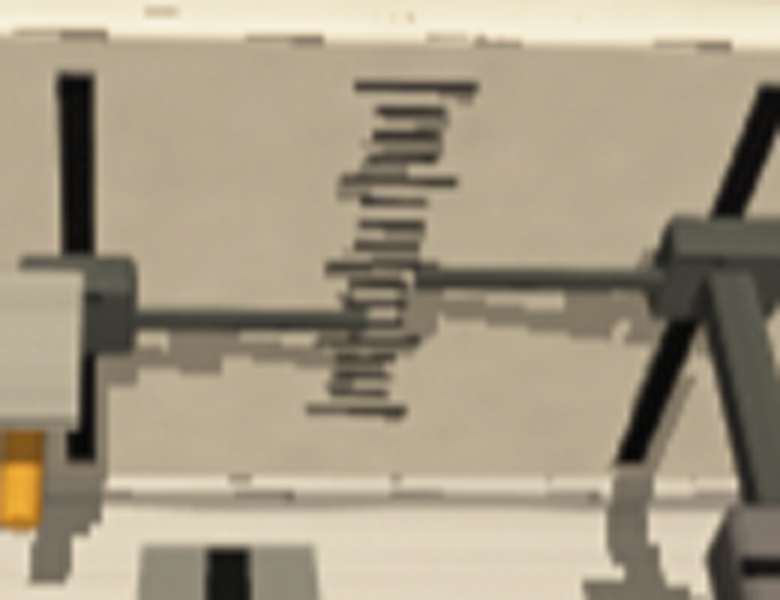

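Needles in this crop: the marker is at y≈277 and the pointer at y≈320, so the marker is still about 7 px above it. The tab did move.

```bash
python3 - <<'E'
from h import *
c=dict(np.load("pics/w6.npz"))
f=lambda a,b:(a/6+289,b/6+150)
yaw=np.radians(4.8); n=np.array([np.cos(yaw),np.sin(yaw),0])
for off in (0,.004):
  m=np.array([0.55690738+off,-0.23637641,.1])
  onp=lambda a,b,o=0:(lambda d:c["xyz"]+d*((n@m+o-n@c["xyz"])/(n@d)))(ray(c,*f(a,b)))
  print("marker",onp(417,277),"pointer",onp(365,321))
  for b in (87,181,267,342,410): print(onp(400,b,.008)[2])
  print("plate top",onp(400,44,.008),"bottom",onp(400,495,.008),"slot",onp(75,75,.008)[2],onp(770,88,.008)[2])
print("tab", onz(c,*f(745,540),.085))
E
```

```text
marker [ 0.55690339 -0.23632892  0.07942505] pointer [ 0.55647067 -0.23117572  0.07068622]
0.10296541831438744
0.0872973381345063
0.07125186680715082
0.05568674839730542
0.040096111703139425
plate top [ 0.56444028 -0.23047858  0.10956553] bottom [ 0.5654002  -0.24190993  0.01827865] slot 0.10369080076009299 0.10412977188073039
marker [ 0.56095802 -0.2369795   0.07439275] pointer [ 0.56051302 -0.23168005  0.06540591]
0.09883638612677376
0.08274760391502817
0.06627129726438213
0.05028824143871727
0.03427898213986749
plate top [ 0.56847878 -0.23093701  0.10561371] bottom [ 0.56946447 -0.24267531  0.0118757 ] slot 0.09958124574296115 0.10003200363263864
tab [ 0.52103046 -0.26998812  0.085     ]
```

```bash
python3 - <<'E'
import cv2
im=cv2.imread("pics/w6raw.png")[150:300,250:490]; cv2.imwrite("pics/w6b.png",cv2.resize(im,None,fx=3.3,fy=3.3,interpolation=cv2.INTER_CUBIC))
E
```

```text
(no output)
```

View pics/w6b.png

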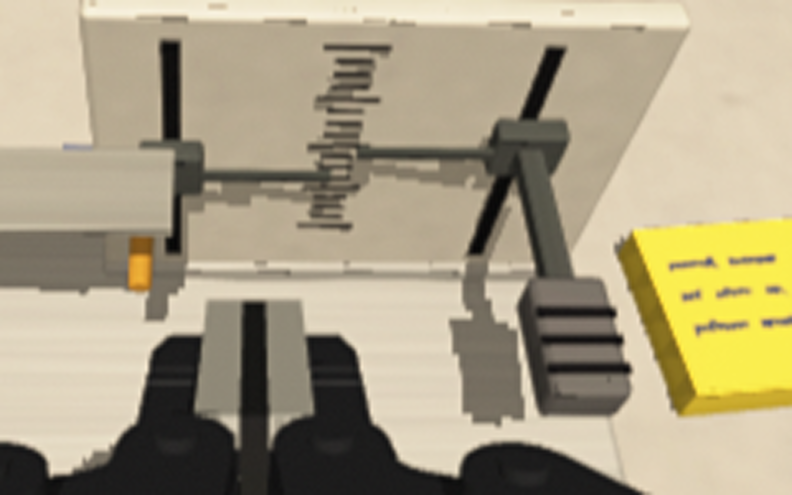

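```bash
python3 -m pendant '[[0,0,0.15,0,0,0],[0.034,-0.052,0,0,0.097,0],[0.034,-0.052,0,0,0.097,0],[0.034,-0.052,0,0,0.097,0],[0.034,-0.052,0,0,0.097,0],[0.034,-0.052,0,0,0.097,0],[0.034,-0.052,0,0,0.097,0],[0,0,-0.1,0,0,0],[0,0,-0.08,0,0,0],[0,0,0,0,0,0]]' -1
python3 - <<'E'
from h import *
for i in range(6): c=cam("wrist")
o=ctrl.get_obs();print(o["eef_pos"],o["eef_rot"],o["wrist_force"],o["time_s"])
E
```

```text
time_s: 18.45
eef_pos: [0.5179, -0.2737, 0.111]
eef_rot: [-0.013, 0.999, 0.039, 0.013]
wrist_force: [-1.3, 1.1, 0.7]
opening: -0.0
grasp_force: 0.0
[ 0.51923659 -0.27529418  0.11344366] [-0.01185355  0.99906689  0.03871955  0.01502131] [ 0.32129211 -0.18153627  0.61314102] 18.75
```

```bash
python3 -m pendant '[[0,-0.01,0,-0.0155,0.0185,0],[0,0,-0.022,0,0,0],[0,0,-0.022,0,0,0],[0,0,-0.022,0,0,0],[0,0,-0.022,0,0,0],[0,0,-0.022,0,0,0],[0,0,-0.022,0,0,0],[0,0,-0.022,0,0,0],[0,0,-0.0155,0,0,0],[0,0,0,0,0,0]]' -1
python3 - <<'E'
from h import *
for i in range(4): c=cam("wrist");o=ctrl.get_obs();print(o["eef_pos"],o["eef_rot"],o["wrist_force"],o["time_s"])
E
```

```text
time_s: 20.0
eef_pos: [0.519, -0.2768, 0.0783]
eef_rot: [-0.001, 0.999, 0.039, -0.001]
wrist_force: [-0.5, 0.5, 0.9]
opening: -0.001
grasp_force: 0.0
[ 0.51901588 -0.27674934  0.07837667] [-8.93239946e-04  9.99241275e-01  3.89324079e-02 -5.87310980e-04] [ 0.15297833  0.06563515 -0.47791225] 20.05
[ 0.51902677 -0.27676346  0.0784752 ] [-8.62823059e-04  9.99241012e-01  3.89403612e-02 -5.51129998e-04] [ 0.00107453 -0.668525   -0.19018782] 20.1
[ 0.51906415 -0.27678924  0.0785416 ] [-8.21367164e-04  9.99240960e-01  3.89429983e-02 -5.22579639e-04] [-0.52553034  0.36333552  0.02793302] 20.15
[ 0.51904899 -0.27679415  0.07858383] [-8.06969505e-04  9.99241022e-01  3.89415362e-02 -5.34061565e-04] [-0.53646871 -0.59433303 -0.07103872] 20.2
```

```bash
python3 -m pendant '[[0,0,0.1,0,0,0],[0,0,0.25,0,0,0],[-0.03,0.045,0,0,-0.09,0],[-0.03,0.045,0,0,-0.09,0],[-0.03,0.045,0,0,-0.09,0],[-0.03,0.045,0,0,-0.09,0],[-0.03,0.045,-0.04,0,-0.09,0],[-0.03,0.045,-0.06,0,-0.09,0],[-0.03,0.045,-0.06,0,-0.09,0],[0,0,0,0,0,0]]' -1
python3 - <<'E'
from h import *
for i in range(7): c=cam("wrist")
o=ctrl.get_obs();print(o["eef_pos"],o["eef_rot"],o["time_s"]); 
c=cam("wrist");cv2.imwrite("pics/w7raw.png",c["color"]); np.savez("pics/w7.npz",**{k:np.array(v) for k,v in c.items()})
u,v=proj(c,(.5565,-.234,.075)); u,v=int(u),int(v)
x0,y0=u-45,v-33; print(x0,y0)
cv2.imwrite("pics/w7.png",cv2.resize(c["color"][y0:y0+66,x0:x0+88],None,fx=9,fy=9,interpolation=cv2.INTER_CUBIC))
E
```

```text
time_s: 21.45
eef_pos: [0.4795, -0.2139, 0.119]
eef_rot: [0.007, 0.897, 0.037, 0.441]
wrist_force: [-0.4, -0.9, 0.5]
opening: -0.002
grasp_force: 0.0
[ 0.48136916 -0.21523319  0.12108716] [0.00891771 0.89606396 0.04006268 0.44202357] 21.8
311 168
```

View pics/w7.png

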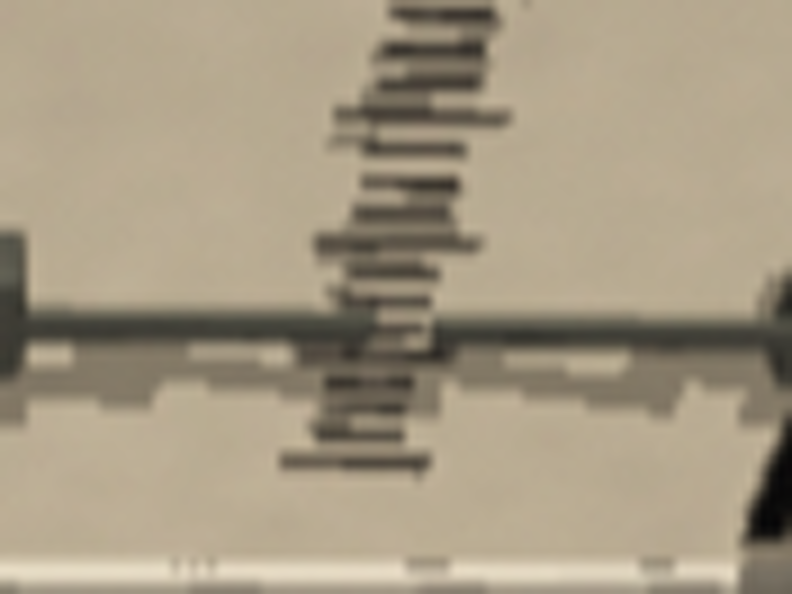

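In this crop the two needles are nearly in line: the pointer is at y≈326 and the marker at y≈331. I'll measure it at sub-pixel level.

```bash
python3 - <<'E'
from h import *
c=dict(np.load("pics/w7.npz"));g=cv2.cvtColor(c["color"],cv2.COLOR_BGR2GRAY).astype(float)
yaw=np.radians(4.8); n=np.array([np.cos(yaw),np.sin(yaw),0]); 
for off in(0,.004):
  m=np.array([0.5569+off,-0.2364,0])
  for nm,us in(("ptr",range(316,344)),("mrk",range(362,392))):
    V=[]
    for u in us:
        col=g[200:209,u]; w=np.clip(110-col,0,None); V.append((np.arange(200,209)*w).sum()/w.sum())
    P=[]
    for u,v in zip(us,V): d=ray(c,u,v); P.append(c["xyz"]+d*((n@m-n@c["xyz"])/(n@d)))
    P=np.array(P); k=np.polyfit(P[:,1],P[:,2]*1e3,1); print(nm,np.round(V[::4],2),"z mean",P[:,2].mean(),np.median(P[:,2]),"slope",k[0],"at y=-.2335",np.polyval(k,-.2335))
print(g[198:212,330],g[198:212,375])
E
```

```text
ptr [204.   204.25 204.22 204.11 204.02 204.07 204.06] z mean 0.07060369433529975 0.07057317184912117 slope -29.31957912846718 at y=-.2335 71.15120264223792
mrk [204.86 204.88 204.89 204.87 204.84 205.12 205.26 205.16] z mean 0.07041534923756317 0.0704028571040071 slope -1.9116938086905249 at y=-.2335 70.38571954091915
ptr [204.   204.25 204.22 204.11 204.02 204.07 204.06] z mean 0.06529565849919862 0.06526426540877123 slope -29.319579128466838 at y=-.2335 65.84078195946398
mrk [204.86 204.88 204.89 204.87 204.84 205.12 205.26 205.16] z mean 0.06510194116404416 0.06508909271270691 slope -1.9116938086905322 at y=-.2335 65.07029258708315
[172. 173. 172. 163. 126.  80.  62.  73. 105. 122. 122. 124. 150. 174.] [171. 173. 174. 175. 157. 114.  78.  62.  93. 149. 172. 151. 122. 122.]
```

```bash
python3 -c "
from bench import ctrl
print(ctrl.get_obs()['wrist_force'],ctrl.hand_in())"
```

```text
the job is handed in; nothing more can be done
[-0.14939323  0.49071613  0.66589755] None
```

I pressed the button at about 8.4 N (highest average read; single readings vary by about 0.3 N) for about 1.5 s and let the leaf spring back. I then slid the marker down until its needle was level with the drag pointer's, within about 0.2–0.8 mm (probably slightly low), and handed the job in at about 22 s; no verdict came back.

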